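# Empty the tumbling drum into its catch tray

## Task

Put the steel catch tray flat on the table under the middle of the clear drum in the grey cradle; it slides in from the open left side and has a handle tab to hold it by. Then turn the drum with its crank, knob up and over the top, until the open port faces straight down and all three grinding balls have dropped into the tray. Leave the drum port down with the tray and balls beneath it, and do not disturb the brown bottle and the timer that stand by the cradle.

Things in the scene. Friction and masses are not known exactly. Their poses are not given: they have to be found in the camera images.
- mill: Grey cradle fixed to the table: two uprights, inner faces at x = +-78 mm, feet 164 mm long in y, reaching to x = +-100 mm. Origin on the table right below drum_center, same axes. The tray goes in from +y, between the uprights. A thin tie bar joins them at y = -72 mm, 82 mm above the table; the tray passes under it.
- drum_center (a point): Centre of the clear plastic drum (116 mm diameter, 124 mm long, aluminium end discs), on its level axis 135 mm above the table; 77 mm free below the drum. Does not turn with the drum. x: along the drum's axis, away from the crank end (the crank is at -x, towards the robot); y: to the open side where the tray goes in (robot's left); z up.
- crank_knob (a point): Centre of the crank's black knob sleeve: 20 mm diameter, 56 mm long, lying along the drum's axis, spinning freely on its pin. It is 65 mm from the drum's axis and 138 mm from drum_center towards -x. The steel crank arm is on the drum's side, its face 34 mm from the knob's centre. This frame turns with the drum.
- port (a point): Middle of the drum's open side port, 52 mm from the axis; the opening is 72 mm wide and 112 mm long, with steel edges. This frame turns with the drum; its z axis points out of the port.
- drum (a joint): Turn of the drum about drum_center's x, rad. 0: port straight up, knob level with the axis on the +y side. Grows as the knob rises and goes over the top to -y; at pi the port is straight down, the knob level on the -y side. Stops at -0.6 and 3.7; starts within +-0.35. Takes about 4 N at the knob (0.25 N m); stays where it is left.
- tray_handle (a point): Grip point of the tray's handle: an upright steel tab 14 mm thick (along the tray's x), 32 mm high (12 to 44 mm above the table), sticking 70 mm out of the tray's +y end; this point lies 135 mm from the tray's centre along the tray's y, 28 mm above its underside. Best pinched from above across the 14 mm.
- tray_center (a point): Centre of the loose open steel catch tray, half-way up: 128 mm (x) by 180 mm (y) by 42 mm high, walls 4 mm, 0.35 kg. Axes: x across, y towards the handle, z up. In place its axes are those of drum_center, with the handle on the +y side.
- ball0_center (a point): Centre of grinding ball 1 of 3, white ceramic, 32 mm diameter, 60 g, loose in the drum at the start.
- ball1_center (a point): Centre of grinding ball 2 of 3, white ceramic, 32 mm diameter, 60 g, loose in the drum at the start.
- ball2_center (a point): Centre of grinding ball 3 of 3, white ceramic, 32 mm diameter, 60 g, loose in the drum at the start.
- bottle_brown: Bystander: brown bottle, 56 mm diameter, 115 mm high; origin under its centre.
- bench_timer: Bystander: white bench timer, 62 x 66 x 19 mm; origin under its centre.

How it is judged (in metres and radians):
On the way:
1. the tray stands under the drum while all balls are still in the drum (y of tray_center in the frame of drum_center between -0.04 and 0.04 m and x of tray_center in the frame of drum_center between -0.03 and 0.03 m and height (world z) of tray_center below 0.03 m and angle between tray_center's own z axis and vertical below 0.1 rad and height (world z) of each of ball0_center, ball1_center, ball2_center above 0.08 m and distance between each of ball0_center, ball1_center, ball2_center and drum_center below 0.075 m), for 0.2 s.
At the end, for the whole second after the job is handed in: The drum rests with its port facing down within 0.35 rad (20 degrees); all three balls lie inside the tray; the tray stands flat on the table with its centre within 40 mm (sideways, cradle y) and 30 mm (along the drum) of the point below the drum's centre, at rest (y of tray_center in the frame of drum_center between -0.04 and 0.04 m and x of tray_center in the frame of drum_center between -0.03 and 0.03 m and height (world z) of tray_center below 0.03 m and angle between tray_center's own z axis and vertical below 0.1 rad and x of ball0_center in the frame of tray_center between -0.062 and 0.062 m and y of ball0_center in the frame of tray_center between -0.088 and 0.088 m and height (world z) of each of ball0_center, ball1_center, ball2_center below 0.06 m and x of ball1_center in the frame of tray_center between -0.062 and 0.062 m and y of ball1_center in the frame of tray_center between -0.088 and 0.088 m and x of ball2_center in the frame of tray_center between -0.062 and 0.062 m and y of ball2_center in the frame of tray_center between -0.088 and 0.088 m and value of joint drum between 2.79 and 3.49 rad and velocity of joint drum between -0.05 and 0.05 rad/s and linear speed of tray below 0.01 m/s); the robot touches nothing.
It fails at once if the brown bottle or the timer is moved by more than 40 mm or tipped (distance of any of bottle_brown, bench_timer from where it was at the start of the episode above 0.04 m or angle between any of bottle_brown, bench_timer's own z axis and vertical above 0.5 rad).
It also fails if it takes over 59 s, if anything falls off the work surface, if the arm or the gripper's body presses on something with over 40 N, if the wrist force passes 120 N, or if a joint passes its speed limit or range.

## Robot

A 6-joint arm with a two-finger parallel gripper is mounted at the origin on a cart in front of the work surface, level with it; the furniture and walls round the work are solid. World frame = base frame: x ahead of the robot, y to its left, z up, the work surface at z = 0. Lengths are in mm, angles in rad, forces in N, time in s.
With the tool pointing down it reaches from about 400 to 925 mm from the base axis. Payload 12.5 kg.
Tool frame: the origin (TCP) lies midway between the tips of the shut fingers; the grasp point (between the pads) lies 19 mm behind it; z points along the fingers, y is the line along which they close (so a half turn about z gives the same grasp; the last joint's range is limited). The gripper opens to 95 mm and grips with 3 to 60 N. Pads are 20 mm wide; open, the fingers measure 119 mm over their backs; the gripper's body (75 mm by 180 mm) begins 59 mm behind the grasp point.
Start: joints at [1.24, 0.491, 1.559, -0, 1.092, -0.106], TCP at [139.302, 609.299, 179.461] pointing down, gripper open.
Joint ranges: [-3.1, 3.1], [-0.84, 2.19], [0.05, 2.79], [-1.13, 4.28], [0.06, 2.93], [-2.69, 2.69]. Speed limits (rad/s): [2.22, 2.22, 2.79, 3.14, 3.14, 3.14].

## Interface

Orientations are given as [roll, pitch, yaw] about the fixed x, y, z axes, in that order (R = Rz(yaw) Ry(pitch) Rx(roll)).
In Python, from cell import state, read_camera, camera_info, env gives the robot as it stands.
- The arm moves only by the tool move_arm, never from a script. Its argument "commands" is a list of rows, each a list of 3 entries, a list of its own where there are three numbers: the shift along the world's x, y, z in cm, then the turn, a rotation vector about the world's x, y, z in degrees, then the opening, from 0 (shut) to 1 (fully open). A call has 1 to 10 rows; each row shifts and turns the commanded pose from where the row before left it; what a row does not reach is not made up. A row lasts 1/10 s, in which the tool goes at most 50 mm and 8.59 degrees, less where a joint would pass 70% of its speed; a pose out of reach is approached as far as the arm can. A call with a gripper value outside its range is refused whole. The fingers move at their own pace and stop on an object; the grip force is fixed at half the most. Time passes only in rows, so rows that do not move let the fingers close. It gives the time, the measured TCP pose, the force, the opening and the grip force at its end, in the units of the state.
- state(): the state, without advancing time (a new reading comes with each control period).
- read_camera(name): name is "scene" or "top"; returns the picture (480x640x3 uint8, blue, green, red); there is no depth.
- camera_info(name): a dict with "K" (3x3 intrinsics, pixels), "cam_to_world" (4x4, takes a point from camera to world coordinates). Camera axes: x right, y down, z forward; pixel columns grow to the right and rows downward; lengths in mm; the calibration is good to about 2 mm. A picture is of the moment at which its call begins. camera_info takes no time and is no camera call.
- env.job_done(): hands the job in; it is judged then, once.
The state is a dict: "t": time; "joints": joint angles; "qvel": joint speeds; "tau": joint torques, N m; "eef_pos": TCP position; "tcp_rot": TCP orientation; "ft_force": force on the tool from outside, world axes, zero at the start; "moment": the same for the moment, N m; "opening": opening from 0.0 (shut) to 1.0 (fully open); "grip_force": force on a finger pad.
Only numpy, scipy, OpenCV 4.12 (cv2) and the standard library are available. Lean on these libraries where they do the work, as an engineer would, in place of code of your own. Each camera call takes 0.05 s, during which the arm holds its last target. There are 200 camera calls.

## Working session

There is one attempt and no reset: what is moved stays moved. The work goes in short steps, Python scripts to look and compute and a tool call to move; the robot and the scene stay as the last step left them, time stands still between calls to the robot, and variables do not carry over. Pictures are saved under pics/ and viewed, at most 10 in all, crops included, and the job is handed in when it is done.

Besides the shell and the picture viewer there is one more tool, called after "Call:" as name(argument=value, ...) on one line, values as JSON. move_arm: Moves the arm, as the interface text tells. Its arguments: {"type":"object","properties":{"commands":{"type":"array"}},"required":["commands"]}

```bash
mkdir -p pics; python3 - <<'E'
from cell import *
import cv2
print(state())
for n in("scene","top"):
    cv2.imwrite(f"pics/{n}0.png",read_camera(n)); i=camera_info(n); print(n,i["K"],i["cam_to_world"])
E
```

```text
{'t': 0.0, 'joints': array([ 1.24042154e+00,  4.91552962e-01,  1.55945035e+00, -7.91420069e-06,
        1.09170458e+00, -1.05604164e-01]), 'qvel': array([ 0.00107232, -0.00057626,  0.00019774,  0.00127578,  0.00229653,
       -0.00031438]), 'tau': array([-4.85470937e-04, -6.12648010e+01, -2.58184952e+01,  6.92013488e-02,
        4.82780510e-02, -1.49703887e-04]), 'eef_pos': array([139.19121669, 609.01108605, 178.86556325]), 'tcp_rot': array([-3.14048289e+00, -1.10574787e-04,  2.91682562e+00]), 'ft_force': array([ 0.61473709, -0.47606431,  1.15994038]), 'moment': array([ 0.03369506, -0.02220206,  0.02172213]), 'grip_force': 0.0, 'opening': 1.0004140520026468}
scene [[507.90618658   0.         312.11776958]
 [  0.         507.90618658 239.81493436]
 [  0.           0.           1.        ]] [[ 7.36991232e-01 -3.01790466e-01  6.04786275e-01 -2.90955033e+02]
 [-6.75899125e-01 -3.31809308e-01  6.58075190e-01 -8.89535523e+02]
 [ 2.07289764e-03 -8.93770159e-01 -4.48520463e-01  7.32323276e+02]
 [ 0.00000000e+00  0.00000000e+00  0.00000000e+00  1.00000000e+00]]
top [[540.0930735    0.         308.17245156]
 [  0.         540.0930735  235.98124566]
 [  0.           0.           1.        ]] [[-6.63112341e-03 -9.76563669e-01  2.15126540e-01  3.08680303e+02]
 [-9.99962568e-01  7.67146361e-03  4.00135408e-03  2.67285630e-01]
 [-5.55791244e-03 -2.15091954e-01 -9.76577985e-01  1.24093205e+03]
 [ 0.00000000e+00  0.00000000e+00  0.00000000e+00  1.00000000e+00]]
```

View pics/scene0.png

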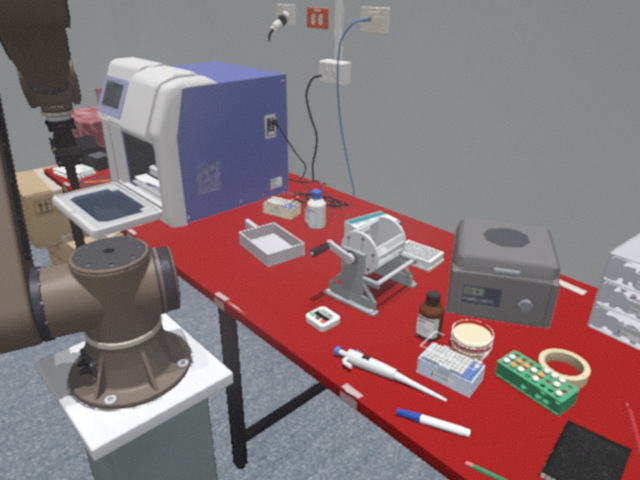

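View pics/top0.png

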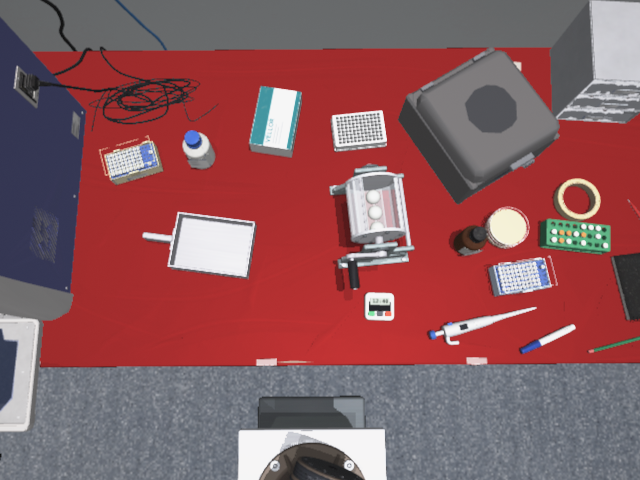

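The top view shows the tray at about (212,245) with its handle at (156,238), the mill at about (376,215), the knob at (353,274), the timer at (380,306) and the bottle at (470,240). I'll zoom in to get the corners.

```bash
cat > h.py <<'E'
import numpy as np, cv2
from cell import *
def ray(n,u,v,z):
    i=camera_info(n);T=np.array(i["cam_to_world"]);d=T[:3,:3]@np.linalg.solve(i["K"],[u,v,1.]);o=T[:3,3]
    return o+d*(z-o[2])/d[2]
def proj(n,P):
    i=camera_info(n);T=np.array(i["cam_to_world"]);c=(np.atleast_2d(P)-T[:3,3])@T[:3,:3]
    p=c@np.array(i["K"]).T;return p[:,:2]/p[:,2:]
def R(a): return np.array([[np.cos(a),-np.sin(a)],[np.sin(a),np.cos(a)]])
def mill(P,c,yaw): # local mill points -> world
    P=np.atleast_2d(np.array(P,float));return np.c_[P[:,:2]@R(yaw).T+c,P[:,2]]
E
python3 - <<'E'
import cv2
a=cv2.imread('pics/top0.png')
cv2.imwrite('pics/z1.png',cv2.resize(a[155:305,320:460-20+20],None,fx=4,fy=4,interpolation=cv2.INTER_CUBIC)) 
b=a[200:290,135:265]; cv2.imwrite('pics/z2.png',cv2.resize(b,None,fx=5,fy=5,interpolation=cv2.INTER_CUBIC))
E
```

```text
(no output)
```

View pics/z1.png

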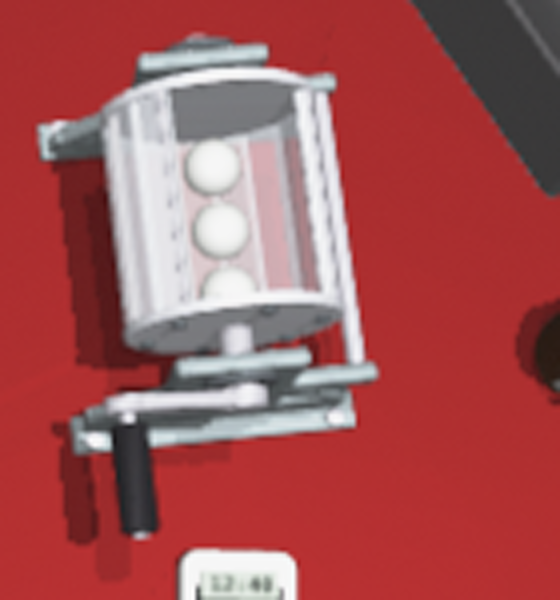

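View pics/z2.png

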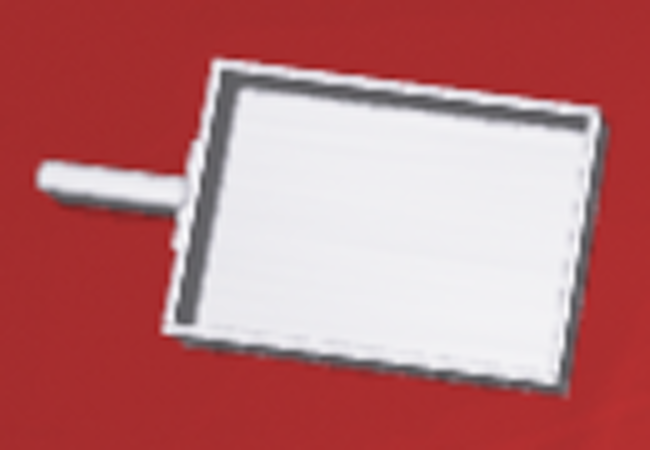

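```bash
cat > fit.py <<'E'
from h import *
from scipy.optimize import least_squares
t=np.array([[215,60],[600,108],[567,390],[165,330]])/5+[135,200]
C=np.array([ray('top',*p,42)[:2] for p in t]);print(C.round(0),[np.linalg.norm(C[i]-C[i-1]).round(0) for i in range(4)])
c=C.mean(0);yd=(C[0]+C[3]-C[1]-C[2])/2;ya=np.arctan2(yd[1],yd[0])-np.pi/2
print('tray',c,ya,'handle',c+135*yd/np.linalg.norm(yd),'handle end seen',ray('top',135+38/5,200+178/5,44), 'exp end',c+160*yd/np.linalg.norm(yd))
pts=np.array([[365,366],[324,86],[75,438],[353,413],[42,142],[128,343],[132,415],[140,533]])/4+[320,155]
def model(q):
    c,yaw,th,fz=q[:2],q[2],q[3],q[4]
    k=lambda x:[x,65*np.cos(th),135+65*np.sin(th)]
    return mill([[-80,-72,82],[80,-72,82],[-89,82,fz],[-89,-82,fz],[89,82,fz],[-62,58,135],k(-110),k(-166)],c,yaw)
f=lambda q:(proj('top',model(q))-pts).ravel()
s=least_squares(f,[480,-120,0,0.1,10],loss='soft_l1')
print(s.x);print(f(s.x).reshape(-1,2).round(1))
q=s.x
print('bottle',ray('top',466,250,0),'timer',ray('top',380,306,19))
P=model(q);print('scene px',proj('scene',P).round(0).tolist()); print('knob',(P[6]+P[7])/2)
E
python3 fit.py; python3 - <<'E'
import cv2
a=cv2.imread('pics/scene0.png');cv2.imwrite('pics/z3.png',cv2.resize(a[200:320,230:390+60],None,fx=3.5,fy=3.5,interpolation=cv2.INTER_CUBIC))
E
```

```text
[[632. 304.]
 [607. 127.]
 [478. 139.]
 [506. 321.]] [np.float64(127.0), np.float64(179.0), np.float64(130.0), np.float64(184.0)]
tray [555.69605059 222.74515996] -0.1457331273884117 handle [575.30045693 356.31412062] handle end seen [576.19253517 381.61075591  44.        ] exp end [578.93090254 381.04911334]
[ 6.11663248e+02 -1.39556467e+02  8.57090087e-02  2.38357749e-01
 -7.29581837e+00]
[[-0.9  0.3]
 [-0.1  0.8]
 [-0.1 -0.5]
 [ 0.  -0.7]
 [ 0.5  0.9]
 [ 0.1 -1.7]
 [-0.3  1.8]
 [ 0.7 -0.5]]
bottle [ 545.62006139 -363.02612627    0.        ] timer [ 415.21740686 -155.31864482   19.        ]
scene px [[376.0, 284.0], [412.0, 261.0], [326.0, 294.0], [375.0, 318.0], [366.0, 269.0], [340.0, 246.0], [327.0, 246.0], [311.0, 254.0]]
knob [468.76286525 -88.43943098 150.34696319]
```

View pics/z3.png

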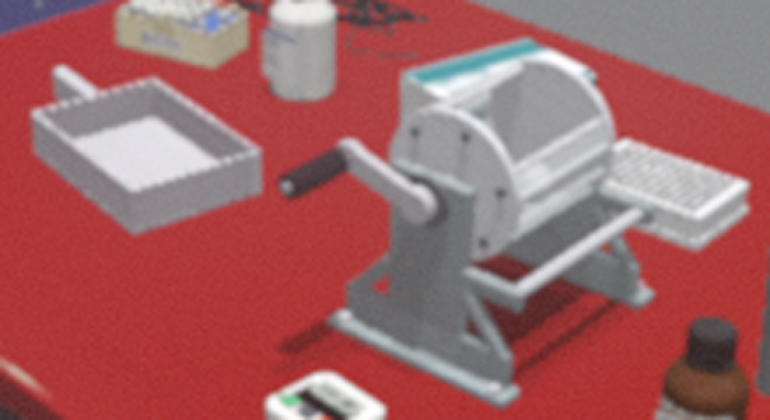

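The scene crop agrees with the fit: knob end at (312,253), foot ends at (326,291) and (375,313), tie bar ends at (377,283) and (414,261). Next I'll do a joint fit over both cameras.

```bash
cat >> fit.py <<'E'
print('JOINT')
ps=np.array([[515,288],[645,215],[335,318],[510,393],[648,293],[0,0],[347,152],[287,187]])/3.5+[230,200]
ix=[0,1,2,3,6,7]
def g(q):
    P=model(q);return np.r_[(proj('top',P)-pts).ravel(),(proj('scene',P)-ps)[ix].ravel()]
s=least_squares(g,[611,-139,.08,.24,8],loss='soft_l1');q=s.x;print(q);print(s.fun.reshape(-1,2).round(1).tolist())
c=q[:2];yaw=q[2]
print('knob',mill([[-138,65*np.cos(q[3]),135+65*np.sin(q[3])]],c,yaw),'handle target',mill([[0,135,28]],c,yaw))
for p in ray('top',380,306,19),ray('top',466,250,0): print('local',(p[:2]-c)@R(yaw))
E
python3 fit.py | sed -n '/JOINT/,$p'
```

```text
JOINT
[ 6.12010494e+02 -1.39370000e+02  8.68333808e-02  2.97929965e-01
  2.04469466e+00]
[[-0.9, 0.1], [-0.2, 0.6], [0.1, -1.3], [0.7, -1.6], [0.5, -0.4], [0.0, -1.8], [0.3, 1.3], [1.4, -0.9], [-0.8, 2.0], [-2.1, -0.6], [-0.0, -0.3], [-0.2, 2.4], [-2.1, 1.5], [-0.2, -0.7]]
knob [[469.14168486 -89.43556051 154.08022964]] handle target [[600.30271324  -4.87863279  28.        ]]
local [-197.43477463    1.17818703]
local [ -85.53671771 -217.05580441]
```

Mill is at (612,-139) with yaw 5°, and the drum is at about 0.28 rad. The tray handle is at (575,356). I'll move off, turning the tool towards it.

Call:
move_arm(commands=[[[1.6,-2.8,0],[0,0,-8.5],1],[[1.6,-2.8,0],[0,0,-8.5],1],[[1.6,-2.8,0],[0,0,-8.5],1],[[1.6,-2.8,0],[0,0,-8.5],1],[[1.6,-2.8,0],[0,0,-8.5],1],[[1.6,-2.8,0],[0,0,-8.5],1],[[1.6,-2.8,0],[0,0,-8.5],1],[[1.6,-2.8,0],[0,0,-8.5],1],[[1.6,-2.8,0],[0,0,-8.5],1],[[1.6,-2.8,0],[0,0,-8.5],1]])

```text
t: 1.1
eef_pos: [299.7, 328.1, 179.4]
tcp_rot: [-3.142, 0.0, 1.427]
ft_force: [1.2, 0.5, 0.7]
opening: 0.999
grip_force: 0.0
```

Call:
move_arm(commands=[[[3,0.4,0],[0,0,0],1],[[3,0.4,0],[0,0,0],1],[[3,0.4,0],[0,0,0],1],[[3,0.4,0],[0,0,0],1],[[3,0.4,-1],[0,0,0],1],[[3,0.4,-1],[0,0,0],1],[[3,0.4,-1],[0,0,0],1],[[3,0.4,-1],[0,0,0],1],[[3,0.4,-1],[0,0,0],1],[[0,0,0],[0,0,0],1]])

```text
t: 2.1
eef_pos: [571.4, 364.8, 126.9]
tcp_rot: [-3.14, 0.001, 1.432]
ft_force: [-1.7, 0.4, -0.6]
opening: 0.998
grip_force: 0.0
```

Call:
move_arm(commands=[[[0.5,-0.2,-2.4],[0,0,0],1],[[0,0,-2.4],[0,0,0],1],[[0,0,-2.4],[0,0,0],1],[[0,0,-2.4],[0,0,0],1],[[0,0,-2.0],[0,0,0],0.5],[[0,0,0],[0,0,0],0.4],[[0,0,0],[0,0,0],0],[[0,0,0],[0,0,0],0],[[0,0,0],[0,0,0],0],[[0,0,0],[0,0,0],0]])

```text
t: 3.1
eef_pos: [574.6, 363.5, 14.4]
tcp_rot: [3.14, -0.001, 1.433]
ft_force: [0.5, -0.8, 0.0]
opening: 0.558
grip_force: 0.0
```

```bash
python3 - <<'E'
from h import *
s=state();print(s['eef_pos'],s['opening'],s['grip_force'],s['ft_force'])
E
```

```text
[574.60697162 363.48048031  14.4291568 ] 0.5575848820894317 0.0 [ 0.47824981 -0.75461307  0.02361427]
```

Call:
move_arm(commands=[[[0,0,-0.3],[0,0,0],0],[[0,0,0],[0,0,0],0],[[0,0,0],[0,0,0],0],[[0,0,0],[0,0,0],0],[[0,0,0],[0,0,0],0],[[0,0,0],[0,0,0],0],[[0,0,0],[0,0,0],0],[[0,0,0],[0,0,0],0]])

```text
t: 3.9
eef_pos: [574.3, 363.3, 10.5]
tcp_rot: [3.142, 0.0, 1.433]
ft_force: [0.0, -0.3, -0.4]
opening: 0.003
grip_force: 0.0
```

The gripper shut on nothing, so I'll look.

```bash
python3 - <<'E'
from h import *
a=read_camera('top');cv2.imwrite('pics/t1.png',cv2.resize(a[140:300,80:280],None,fx=4,fy=3.75)) 
print(proj('top',[[574,363,10],[575,356,44]]))
E
```

```text
[[154.9495896  239.59921497]
 [153.82218234 236.02581411]]
```

View pics/t1.png

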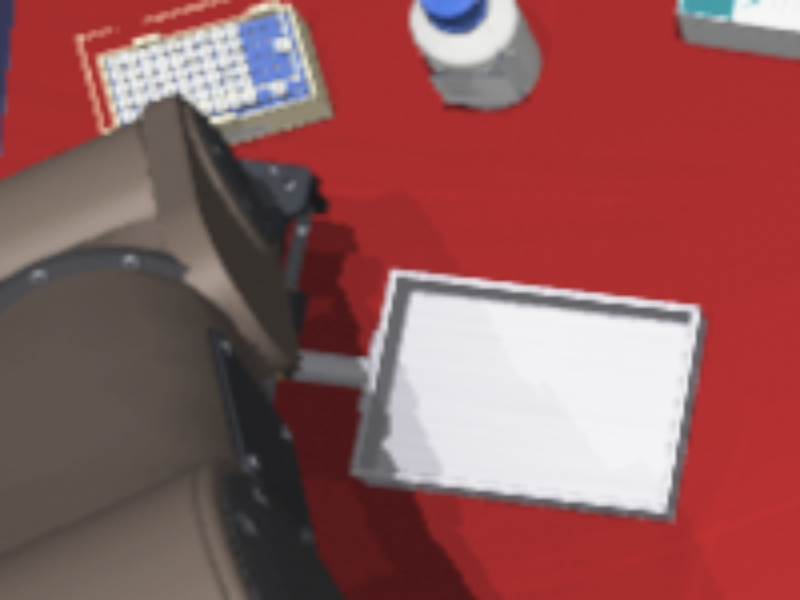

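The tray hasn't moved, and the handle runs under the gripper at (172,237). The fingers look open in the picture, so I'll check the state and the scene camera.

```bash
python3 - <<'E'
from h import *
s=state();print(s['t'],s['joints'],s['eef_pos'],s['opening'],s['grip_force'])
a=read_camera('scene')
cv2.imwrite('pics/s1.png',cv2.resize(a[150:290,150:330],None,fx=4,fy=4)) 
print((proj('scene',[[574,363,10],[575,356,44],[579,381,44]])-[150,150])*4)
E
```

```text
3.95 [ 4.66934916e-01  7.51626530e-01  1.55526555e+00 -6.36396302e-05
  8.34619503e-01  6.04525041e-01] [574.29985158 363.29761765  10.45141337] 0.003020732187991583 0.0
[[392.44952207 321.52015607]
 [396.27731916 286.19648157]
 [382.16515947 275.46828079]]
```

View pics/s1.png

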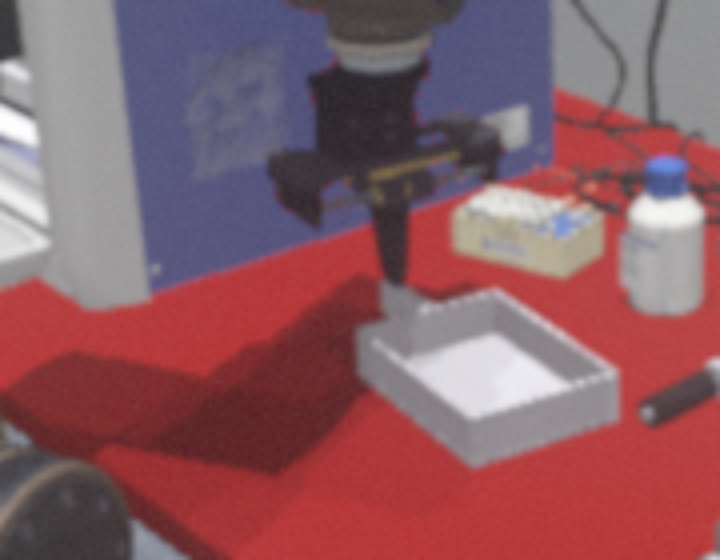

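```bash
python3 - <<'E'
from h import *
for z in (10,44,88,120):
  P=np.array([[574+a,363-.14*a,z] for a in(-90,0,90)])
  print(z,((proj('scene',P)-[150,150])*4).round(0).tolist(),((proj('top',P)-[80,140])*[4,3.75]).round(0).tolist())
i=camera_info('scene');j=camera_info('top')
print(np.abs(np.array(j['cam_to_world'])[:3,3]))
s=state();print(s['tau'],s['tcp_rot'],s['ft_force'])
E
```

```text
10 [[292.0, 349.0], [392.0, 322.0], [488.0, 295.0]] [[269.0, 517.0], [300.0, 373.0], [329.0, 234.0]]
44 [[288.0, 311.0], [390.0, 284.0], [487.0, 259.0]] [[251.0, 509.0], [283.0, 362.0], [313.0, 219.0]]
88 [[284.0, 260.0], [387.0, 234.0], [485.0, 210.0]] [[227.0, 498.0], [260.0, 346.0], [292.0, 198.0]]
120 [[281.0, 222.0], [385.0, 197.0], [483.0, 174.0]] [[207.0, 490.0], [242.0, 333.0], [275.0, 182.0]]
[3.08680303e+02 2.67285630e-01 1.24093205e+03]
[ 3.52687744e-05 -7.19811487e+01 -2.07071275e+01  6.50880695e-02
 -1.69592287e-02 -2.11961640e-05] [ 3.14150505e+00 -1.36118881e-06  1.43327915e+00] [-0.55002557 -0.66170814 -0.41160083]
```

Projecting the gripper with the reported pose puts its body about 32 mm lower than it appears: it is seen at scene row ~197 and expected at ~234. The true tip is therefore near z≈44, on top of the tab. I'll reopen and descend while watching the force.

Call:
move_arm(commands=[[[0,0,1.5],[0,0,0],1],[[0,0,0],[0,0,0],1],[[0,0,0],[0,0,0],1],[[0,0,0],[0,0,0],1],[[0,0,0],[0,0,0],1],[[0,0,0],[0,0,0],1],[[0,0,0],[0,0,0],1],[[0,0,-1],[0,0,0],1],[[0,0,-0.5],[0,0,0],1]])

```text
t: 4.9
eef_pos: [573.9, 363.1, 9.3]
tcp_rot: [-3.141, 0.001, 1.433]
ft_force: [0.0, 0.3, -0.3]
opening: 0.703
grip_force: 0.0
```

Call:
move_arm(commands=[[[0,0,-0.4],[0,0,0],1],[[0,0,-0.4],[0,0,0],1],[[0,0,0],[0,0,0],1]])

```text
t: 5.2
eef_pos: [574.0, 363.1, 1.6]
tcp_rot: [-3.141, 0.001, 1.433]
ft_force: [0.4, 0.4, -0.1]
opening: 0.956
grip_force: 0.0
```

Call:
move_arm(commands=[[[0,0,-0.4],[0,0,0],1],[[0,0,-0.3],[0,0,0],1],[[0,0,0],[0,0,0],1]])

```text
t: 5.5
eef_pos: [574.1, 363.2, -5.0]
tcp_rot: [-3.141, 0.0, 1.433]
ft_force: [-0.4, 0.2, 0.1]
opening: 1.0
grip_force: 0.0
```

There's no contact at a reading of −5, which confirms the z offset. I'll continue down.

Call:
move_arm(commands=[[[0,0,-0.4],[0,0,0],1],[[0,0,-0.4],[0,0,0],1],[[0,0,-0.2],[0,0,0],1],[[0,0,0],[0,0,0],1]])

```text
t: 5.9
eef_pos: [574.1, 363.2, -15.0]
tcp_rot: [-3.141, 0.0, 1.433]
ft_force: [0.2, -0.2, 0.5]
opening: 0.996
grip_force: 0.0
```

Call:
move_arm(commands=[[[0,0,-0.3],[0,0,0],1],[[0,0,-0.3],[0,0,0],1],[[0,0,0],[0,0,0],1]])

```text
t: 6.2
eef_pos: [574.1, 363.2, -21.0]
tcp_rot: [-3.141, 0.0, 1.433]
ft_force: [0.5, 0.7, -0.4]
opening: 1.002
grip_force: 0.0
```

Tip truth is now about 12 mm, so I'll close.

Call:
move_arm(commands=[[[0,0,0],[0,0,0],0],[[0,0,0],[0,0,0],0],[[0,0,0],[0,0,0],0],[[0,0,0],[0,0,0],0],[[0,0,0],[0,0,0],0],[[0,0,0],[0,0,0],0],[[0,0,0],[0,0,0],0],[[0,0,0],[0,0,0],0],[[0,0,0],[0,0,0],0],[[0,0,0],[0,0,0],0]])

```text
t: 7.2
eef_pos: [574.3, 363.3, -20.5]
tcp_rot: [3.141, 0.0, 1.433]
ft_force: [0.0, -0.2, 0.1]
opening: 0.214
grip_force: 0.0
```

```bash
python3 - <<'E'
from h import *
s=state();print(s['eef_pos'],s['opening'],s['grip_force'],s['ft_force'])
for n in('top','scene'): cv2.imwrite(f'pics/{n}g.png',read_camera(n))
E
```

```text
[574.31249825 363.29707352 -20.54344003] 0.21400050025702683 0.0 [ 0.04108255 -0.17383675  0.09074457]
```

Call:
move_arm(commands=[[[0,0,0],[0,0,0],0],[[0,0,0],[0,0,0],0],[[0,0,0],[0,0,0],0],[[0,0,0],[0,0,0],0]])

```text
t: 7.7
eef_pos: [574.3, 363.3, -20.5]
tcp_rot: [3.141, 0.0, 1.433]
ft_force: [1.2, 0.1, -0.8]
opening: 0.145
grip_force: 30.0
```

Gripped the tab: 13.8 mm, 30 N. Next, slide the tray and align it ahead of the cradle.

Call:
move_arm(commands=[[[0.1,-1.0,0.1],[0,0,1],0],[[0.1,-1.7,0],[0,0,1.5],0],[[0.1,-1.7,0],[0,0,1.5],0],[[0.1,-1.7,0],[0,0,1.5],0],[[0.1,-1.7,0],[0,0,1.5],0],[[0.1,-1.7,0],[0,0,1.5],0],[[0.1,-1.7,0],[0,0,1.5],0],[[0.1,-1.7,0],[0,0,1.5],0],[[0,-1.7,0],[0,0,1.4],0],[[0,-1.0,0],[0,0,0],0]])

```text
t: 8.7
eef_pos: [582.0, 206.2, -19.8]
tcp_rot: [-3.141, 0.0, 1.658]
ft_force: [-0.7, 0.2, -4.1]
opening: 0.145
grip_force: 30.0
```

```bash
python3 - <<'E'
from h import *
a=read_camera('top');cv2.imwrite('pics/t2.png',cv2.resize(a[150:310,210:430],None,fx=3.6,fy=3.6,interpolation=cv2.INTER_CUBIC)) 
s=state();print(s['eef_pos'],s['tcp_rot'],s['opening'],s['ft_force'])
E
```

```text
[581.99413907 205.35120193 -19.81499603] [-3.14052919e+00  2.11897771e-04  1.65647596e+00] 0.14463824120085703 [ 0.37616318 -1.81812007 -3.95231757]
```

View pics/t2.png

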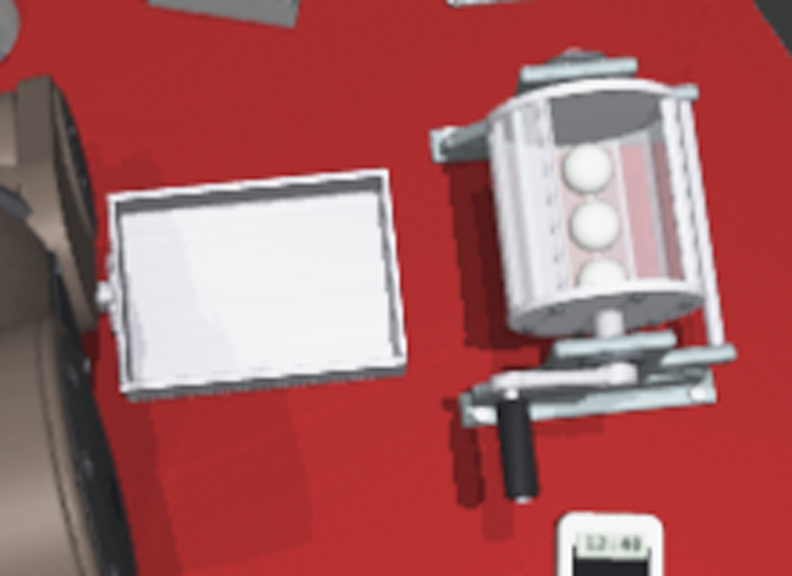

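The tray rim corners are at crop positions (110,195), (387,172), (405,362) and (125,390). The cradle and drum haven't changed.

```bash
python3 - <<'E'
from h import *
t=np.array([[110,195],[387,172],[405,362],[125,390]])/3.6+[210,150]
C=np.array([ray('top',*p,42)[:2] for p in t]);print([np.linalg.norm(C[i]-C[i-1]).round(0) for i in range(4)])
c=C.mean(0);yd=(C[0]+C[3]-C[1]-C[2])/2;ya=np.arctan2(yd[1],yd[0])-np.pi/2
m=np.array([612,-139.4]);yw=.0868
print('tray',c,ya,'local',(c-m)@R(yw), 'per-corner local',(C-m)@R(yw))
print('foot front ends', mill([[-89,82,5],[89,82,5]],m,yw))
E
```

```text
[np.float64(127.0), np.float64(178.0), np.float64(125.0), np.float64(176.0)]
tray [593.29161992  66.28282574] 0.08575198566782705 local [ -0.80708835 206.53032924] per-corner local [[ 62.94960886 295.56807477]
 [ 61.36036861 117.56842673]
 [-63.16018874 118.35404816]
 [-64.37814214 294.63076731]]
foot front ends [[516.22639748 -65.42421301   5.        ]
 [693.55627102 -49.99320687   5.        ]]
```

The tray is aligned: x offset −1 mm, yaw equal to the mill's. Now slide it in 206 mm.

Call:
move_arm(commands=[[[0.1,-1.1,0],[0,0,0],0],[[0.1,-1.1,0],[0,0,0],0],[[0.1,-1.1,0],[0,0,0],0],[[0.1,-1.1,0],[0,0,0],0],[[0.1,-1.1,0],[0,0,0],0],[[0.1,-1.1,0],[0,0,0],0],[[0.1,-1.1,0],[0,0,0],0],[[0.1,-1.1,0],[0,0,0],0],[[0.1,-1.1,0],[0,0,0],0],[[0,-0.4,0],[0,0,0],0]])

```text
t: 9.75
eef_pos: [591.5, 103.1, -19.5]
tcp_rot: [3.141, 0.0, 1.658]
ft_force: [-0.1, -0.3, -3.8]
opening: 0.147
grip_force: 30.0
```

Call:
move_arm(commands=[[[0.1,-1.1,0],[0,0,0],0],[[0.1,-1.1,0],[0,0,0],0],[[0.1,-1.1,0],[0,0,0],0],[[0.1,-1.1,0],[0,0,0],0],[[0.1,-1.1,0],[0,0,0],0],[[0.1,-1.1,0],[0,0,0],0],[[0.1,-1.1,0],[0,0,0],0],[[0.1,-1.1,0],[0,0,0],0],[[0.1,-1.1,0],[0,0,0],0],[[0,-0.4,0],[0,0,0],0]])

```text
t: 10.75
eef_pos: [600.5, 0.0, -19.6]
tcp_rot: [3.141, 0.0, 1.658]
ft_force: [-0.2, 0.2, -3.5]
opening: 0.144
grip_force: 30.0
```

The tray is in place. Its weight is hanging on the tool, so I'll lower 1 mm, release and rise.

Call:
move_arm(commands=[[[0,0,-0.1],[0,0,0],0],[[0,0,0],[0,0,0],0.5],[[0,0,0],[0,0,0],0.5],[[0,0,0],[0,0,0],0.5],[[0,0,0],[0,0,0],0.5],[[0,0,0],[0,0,0],0.5],[[0,0,0],[0,0,0],0.5],[[0,0,0.5],[0,0,0],0.5],[[0,0,1],[0,0,0],0.5],[[0,0,2],[0,0,0],0.5]])

```text
t: 11.75
eef_pos: [599.7, 1.3, 14.5]
tcp_rot: [-3.14, -0.0, 1.658]
ft_force: [-0.4, -0.0, -0.2]
opening: 0.501
grip_force: 0.0
```

Call:
move_arm(commands=[[[0,0.5,3],[0,0,0],0.5],[[0,0.5,3],[0,0,0],0.5],[[0,0.5,3],[0,0,0],0.5],[[0,1,3],[0,0,0],0.5],[[0,3,3],[0,0,0],0.5],[[-2,3,2],[0,0,0],0.5],[[-3,3,2],[0,0,0],0.5],[[-3,3,0],[0,0,0],0.5],[[-3,2,0],[0,0,0],0.5],[[-3,2,0],[0,0,0],0.5]])

```text
t: 12.75
eef_pos: [458.9, 187.1, 205.5]
tcp_rot: [3.14, -0.0, 1.659]
ft_force: [0.9, 0.3, -0.3]
opening: 0.498
grip_force: 0.0
```

```bash
python3 - <<'E'
from h import *
a=read_camera('top');b=read_camera('scene')
A=cv2.resize(a[150:300,270:430],None,fx=2.5,fy=2.5,interpolation=cv2.INTER_CUBIC);B=cv2.resize(b[190:340,250:410],None,fx=2.5,fy=2.5,interpolation=cv2.INTER_CUBIC)
cv2.imwrite('pics/t3.png',np.hstack([A,B]))
s=state();print(s['t'],s['eef_pos'],s['joints'],s['opening'])
E
```

```text
12.85 [457.16544722 187.90113873 205.6705704 ] [2.56016466e-01 2.75532157e-01 1.83633181e+00 4.15247755e-04
 1.02937451e+00 1.65561350e-01] 0.4972076909006459
```

View pics/t3.png

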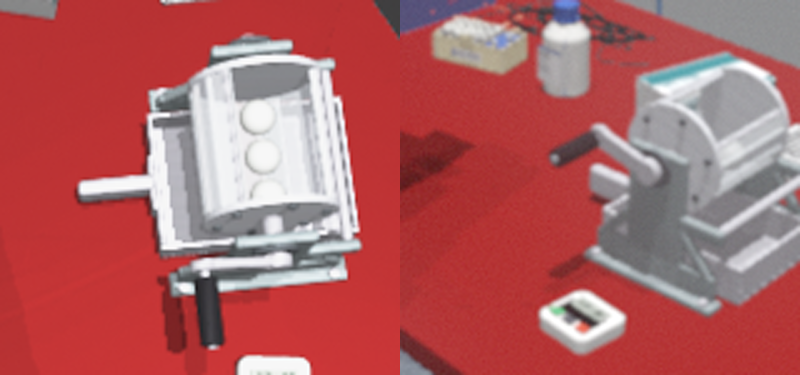

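The tray sits under the drum with its left corners at about (330,196) and (335,251). The balls are still in the drum, and the crank is unchanged with its knob at about (353,273). Now I'll go above the knob, turning the tool a quarter turn.

```bash
python3 - <<'E'
from h import *
m=np.array([612,-139.4]);yw=.0868
t=np.array([[150,115],[163,253],[78,190]])/2.5+[270,150]
for p,z in zip(t,(42,42,44)): print((ray('top',*p,z)[:2]-m)@R(yw))
E
```

```text
[62.87112781 88.40889026]
[-67.34049803  89.95025618]
[ -2.27981202 161.10950266]
```

Call:
move_arm(commands=[[[0,-1.5,0],[0,0,-7],0.6],[[0,-2.5,0],[0,0,-8],0.6],[[0,-2.5,0],[0,0,-8],0.6],[[0,-2.5,0],[0,0,-8],0.6],[[0,-2.5,0],[0,0,-8],0.6],[[0,-2.5,0],[0,0,-8],0.6],[[0,-2.5,0],[0,0,-8],0.6],[[0,-2.5,0],[0,0,-8],0.6],[[0,-2.5,0],[0,0,-8],0.6],[[0,-2.5,0],[0,0,-8],0.6]])

```text
t: 13.85
eef_pos: [460.5, -55.2, 205.2]
tcp_rot: [3.141, -0.001, 0.273]
ft_force: [0.7, 0.0, 0.6]
opening: 0.599
grip_force: 0.0
```

Call:
move_arm(commands=[[[0.4,-2,-0.5],[0,0,-7],0.6],[[0.4,-1.7,-1],[0,0,-4],0.6],[[0,0,0],[0,0,0],0.6]])

```text
t: 14.15
eef_pos: [468.4, -92.5, 189.1]
tcp_rot: [3.142, 0.001, 0.084]
ft_force: [-0.3, -0.5, -0.1]
opening: 0.6
grip_force: 0.0
```

Tray centre is at local (−2, 0). Now descend over the knob and pinch it.

Call:
move_arm(commands=[[[-0.3,0.3,-2],[0,0,0],0.6],[[0,0,-2],[0,0,0],0.6],[[0,0,-2],[0,0,0],0.6],[[0,0,-1.5],[0,0,0],0.6],[[0,0,-1.4],[0,0,0],0.6],[[0,0,0],[0,0,0],0.6]])

```text
t: 14.75
eef_pos: [464.8, -87.2, 99.8]
tcp_rot: [-3.141, 0.002, 0.089]
ft_force: [0.9, -0.1, 0.4]
opening: 0.597
grip_force: 0.0
```

Call:
move_arm(commands=[[[0,0,0],[0,0,0],0],[[0,0,0],[0,0,0],0],[[0,0,0],[0,0,0],0],[[0,0,0],[0,0,0],0],[[0,0,0],[0,0,0],0],[[0,0,0],[0,0,0],0],[[0,0,0],[0,0,0],0],[[0,0,0],[0,0,0],0]])

```text
t: 15.55
eef_pos: [465.4, -87.8, 100.6]
tcp_rot: [3.141, -0.0, 0.088]
ft_force: [-1.1, -1.6, 3.9]
opening: 0.202
grip_force: 30.0
```

The knob is pinched (19 mm). Work out the arc increments.

```bash
python3 - <<'E'
import numpy as np
th=np.linspace(.28,np.pi,30);y=6.5*np.cos(th);z=6.5*np.sin(th)
P=np.round(np.c_[-.0867*y,.9962*y,z]*20)/20
for i,d in enumerate(np.diff(P,axis=0)): print(i+1,d.round(2).tolist())
E
```

```text
1 [0.05, -0.2, 0.6]
2 [0.0, -0.25, 0.6]
3 [0.05, -0.3, 0.55]
4 [0.0, -0.4, 0.5]
5 [0.05, -0.4, 0.5]
6 [0.05, -0.5, 0.45]
7 [0.05, -0.5, 0.35]
8 [0.05, -0.55, 0.35]
9 [0.05, -0.55, 0.3]
10 [0.05, -0.6, 0.2]
11 [0.05, -0.65, 0.15]
12 [0.05, -0.6, 0.1]
13 [0.05, -0.65, 0.05]
14 [0.05, -0.65, -0.05]
15 [0.05, -0.6, -0.05]
16 [0.05, -0.65, -0.15]
17 [0.05, -0.6, -0.25]
18 [0.05, -0.55, -0.25]
19 [0.05, -0.55, -0.35]
20 [0.05, -0.55, -0.35]
21 [0.05, -0.45, -0.45]
22 [0.05, -0.45, -0.45]
23 [0.0, -0.35, -0.5]
24 [0.05, -0.35, -0.55]
25 [0.0, -0.3, -0.6]
26 [0.05, -0.2, -0.6]
27 [0.0, -0.15, -0.65]
28 [0.0, -0.1, -0.6]
29 [0.0, -0.05, -0.65]
```

Call:
move_arm(commands=[[[0.05,-0.2,0.6],[0,0,0],0],[[0,-0.25,0.6],[0,0,0],0],[[0.05,-0.3,0.55],[0,0,0],0],[[0,-0.4,0.5],[0,0,0],0],[[0.05,-0.4,0.5],[0,0,0],0]])

```text
t: 16.05
eef_pos: [466.8, -103.3, 128.4]
tcp_rot: [-3.141, -0.0, 0.088]
ft_force: [1.0, 0.3, -7.8]
opening: 0.203
grip_force: 30.0
```

Call:
move_arm(commands=[[[0.05,-0.5,0.45],[0,0,0],0],[[0.05,-0.5,0.35],[0,0,0],0],[[0.05,-0.55,0.35],[0,0,0],0],[[0.05,-0.55,0.3],[0,0,0],0],[[0.05,-0.6,0.2],[0,0,0],0]])

```text
t: 16.55
eef_pos: [469.2, -130.2, 145.2]
tcp_rot: [-3.141, -0.0, 0.087]
ft_force: [-0.4, 6.2, 2.8]
opening: 0.201
grip_force: 30.0
```

Forces stay small. Continue over the top.

Call:
move_arm(commands=[[[0.05,-0.65,0.15],[0,0,0],0],[[0.05,-0.6,0.1],[0,0,0],0],[[0.05,-0.65,0.05],[0,0,0],0],[[0.05,-0.65,-0.05],[0,0,0],0],[[0.05,-0.6,-0.05],[0,0,0],0],[[0.05,-0.65,-0.15],[0,0,0],0],[[0.05,-0.6,-0.25],[0,0,0],0],[[0.05,-0.55,-0.25],[0,0,0],0]])

```text
t: 17.35
eef_pos: [473.9, -180.8, 140.8]
tcp_rot: [3.14, -0.002, 0.088]
ft_force: [1.6, 2.8, 5.6]
opening: 0.202
grip_force: 30.0
```

Call:
move_arm(commands=[[[0.05,-0.55,-0.35],[0,0,0],0],[[0.05,-0.55,-0.35],[0,0,0],0],[[0.05,-0.45,-0.45],[0,0,0],0],[[0.05,-0.45,-0.45],[0,0,0],0],[[0,-0.35,-0.5],[0,0,0],0]])

```text
t: 17.85
eef_pos: [476.0, -204.3, 119.3]
tcp_rot: [3.14, -0.002, 0.087]
ft_force: [4.1, 1.4, 5.3]
opening: 0.206
grip_force: 30.0
```

Call:
move_arm(commands=[[[0.05,-0.35,-0.55],[0,0,0],0],[[0,-0.3,-0.6],[0,0,0],0],[[0.05,-0.2,-0.6],[0,0,0],0],[[0,-0.15,-0.65],[0,0,0],0],[[0,-0.1,-0.6],[0,0,0],0],[[0,-0.05,-0.65],[0,0,0],0],[[0,0,0],[0,0,0],0],[[0,0,0],[0,0,0],0]])

```text
t: 18.65
eef_pos: [477.0, -214.9, 81.7]
tcp_rot: [3.141, -0.001, 0.088]
ft_force: [9.0, 0.1, -4.2]
opening: 0.205
grip_force: 30.0
```

```bash
python3 - <<'E'
from h import *
s=state();print(s['t'],s['eef_pos'],s['ft_force'])
for n in('top','scene'): cv2.imwrite(f'pics/{n}e.png',read_camera(n))
E
```

```text
18.65 [ 476.95525077 -214.94955484   81.69975904] [ 9.02668804  0.07149945 -4.19663163]
```

The knob is on the far side: it moved 127 mm across and dropped 19 mm, which fits θ≈π. I'll release and retreat.

Call:
move_arm(commands=[[[0,0,0],[0,0,0],0.5],[[0,0,0],[0,0,0],0.5],[[0,0,0],[0,0,0],0.5],[[0,0,0],[0,0,0],0.5],[[0,0,0],[0,0,0],0.5],[[0,0,1],[0,0,0],0.5],[[0,0,2],[0,0,0],0.5],[[0,0,3],[0,0,0],0.5],[[0,0,4],[0,0,0],0.5],[[0,0,3],[0,0,0],0.5]])

```text
t: 19.75
eef_pos: [476.4, -214.7, 215.4]
tcp_rot: [3.14, -0.001, 0.088]
ft_force: [0.9, 0.3, -0.8]
opening: 0.504
grip_force: 0.0
```

Call:
move_arm(commands=[[[-1,4,2],[0,0,0],0.5],[[0,4,0],[0,0,0],0.5],[[0,4.5,0],[0,0,0],0.5],[[0,4.5,0],[0,0,0],0.5],[[0,4.5,0],[0,0,0],0.5],[[0,4.5,0],[0,0,0],0.5],[[0,4.5,0],[0,0,0],0.5],[[0,4.5,0],[0,0,0],0.5],[[0,4,0],[0,0,0],0.5],[[0,2,0],[0,0,0],0.5]])

```text
t: 20.75
eef_pos: [465.7, 198.0, 233.3]
tcp_rot: [-3.141, -0.001, 0.09]
ft_force: [0.2, -1.1, -0.7]
opening: 0.496
grip_force: 0.0
```

```bash
python3 - <<'E'
from h import *
a=read_camera('top');b=read_camera('scene')
f=lambda x:cv2.resize(x,(400,600),interpolation=cv2.INTER_CUBIC)
cv2.imwrite('pics/f.png',np.hstack([f(a[150:330,300:420]),f(b[200:350,300:400])]))
s=state();print(s['t'],s['eef_pos'],s['ft_force'])
m=np.array([612,-139.4])
for n,o,sx,sy in(('top',(300,150),400/120,600/180),('scene',(300,200),4,4)):
    P=mill([[-110,-65,135],[-166,-65,135],[-2,90,42],[0,-90,42],[-64,-90,42],[60,-90,42]],m,.0868)
    print(n,((proj(n,P)-o)*[sx,sy]).round(0).tolist())
E
```

```text
20.85 [465.90960264 197.32422039 233.03292795] [ 0.27055767 -0.58475246 -0.16753716]
top [[378.0, 353.0], [391.0, 442.0], [107.0, 244.0], [368.0, 217.0], [380.0, 308.0], [356.0, 134.0]]
scene [[271.0, 276.0], [211.0, 312.0], [178.0, 259.0], [399.0, 352.0], [341.0, 393.0], [450.0, 316.0]]
```

View pics/f.png

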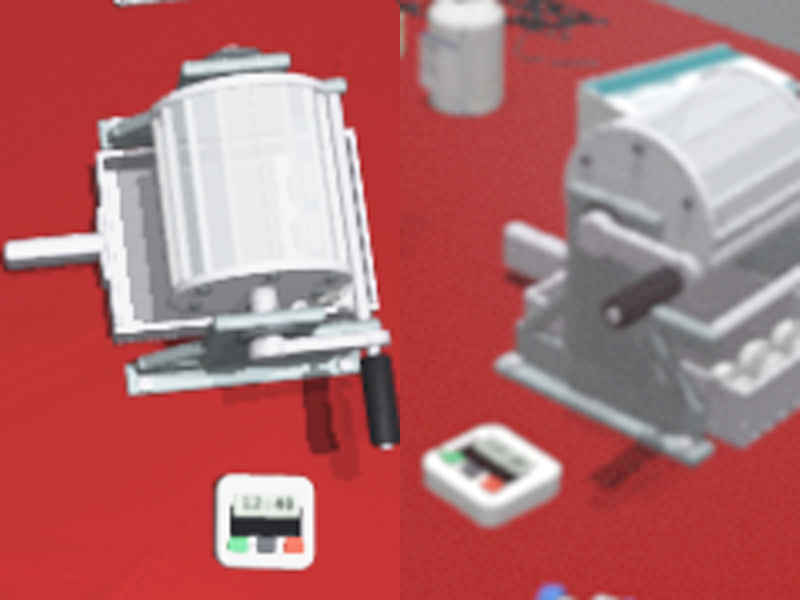

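The knob appears where θ=π predicts. White balls show in the tray at scene (384–397, 284–294), the timer hasn't moved, and the tray is still under the drum. I'll count the balls numerically.

```bash
python3 - <<'E'
from h import *
b=read_camera('scene')
x0,y0=365,265
c=cv2.cvtColor(b,cv2.COLOR_BGR2GRAY)[y0:315,x0:435]
g=cv2.resize(c,None,fx=6,fy=6,interpolation=cv2.INTER_CUBIC)
H=cv2.HoughCircles(g,cv2.HOUGH_GRADIENT,1,30,param1=80,param2=12,minRadius=28,maxRadius=46)
m=np.array([612,-139.4])
if H is not None:
  for u,v,r in H[0][:8]:
    p=ray('scene',x0+u/6,y0+v/6,20);print((x0+u/6,y0+v/6,r/6),((p[:2]-m)@R(.0868)).round(0))
for row in c[10:44:2,::2]: print(' '.join(f'{v:3d}' for v in row))
print('exp r px',508*16/np.linalg.norm(np.array(camera_info('scene')['cam_to_world'])[:3,3]-[612,-190,20]))
E
```

```text
(np.float32(398.25), np.float32(284.75), np.float32(4.983333)) [ 42. -59.]
 78 100 123 124 130 127 127 128 122 126 158 212 222 200 152 126 133 138 145 158 145 126 133 137 103  98 100  97 100  98  99  97  95  97  95
179 162 139 123 125 128 127 127 133 191 219 215 176 132 125 127 132 135 133 133 131 148 169 177 136  99  96  97  97 101  95  96  96  93  94
155 179 189 172 142 124 124 162 210 221 197 151 127 126 121 134 151 144 137 131 130 133 145 191 187 110  99  99  98  92  97  96  93  97  94
113 124 144 176 186 182 181 218 212 175 131 128 127 125 145 213 219 181 169 139 133 156 203 182 137 111  97 102  96  97  97  94  99  93  94
110 109 111 120 136 165 187 184 147 121 120 117 124 125 182 218 190 184 221 196 182 202 160 134 164 171 111  96  97  93  97  93  95  94  95
130 108 111 104 109 114 128 124 120 119 124 167 197 177 179 185 175 211 224 223 187 145 134 137 148 139  93  96  96  97  95  94  94  98  97
134 114 118 118 112 106 113 113 122 120 167 228 209 186 173 166 177 216 216 168 138 134 134 137 126 101  94  94  96  93  97  93  93  96  93
113 115 113 128 122 119 117 118 121 127 194 2
[... 681 characters left out ...]
9 130 129 134 144 140 136 137 137 136 137 140 138 126  97  94  92  92  92  91  90  96  91  95  82  46  46  53  51
106 108 105 111 147 137 127 136 134 137 136 136 135 139 139 137 136 142 109  91  94  93  91  91  94  93  91  91  92  88  69  45  51  54  49
110 106 106 115 121 122 129 135 134 137 139 137 138 137 139 154 122  99  93  92  93  87  93  92  93  90  92  96  89  83  70  52  53  49  48
107 111 109 112 115 118 132 134 136 136 142 139 137 141 134 115  95  94  92  91  90  93  94  93  93  92  92  86  78  75  81  72  63  54  51
110 106 111 111 118 117 126 135 133 135 139 139 138 134 107  97  92  93  91  95  91  92  93  93  91  92  92  81  73  80  84  86  85  81  79
exp r px 6.038022806268495
```

Three ball highlights show in a row at the tray's −y wall: scene (396,281), (387,287) and (381,291). Each neighbour is about one ball diameter away. Handing in.

```bash
python3 -c "
from cell import env
print(env.job_done())"
```

```text
the job is handed in; nothing more can be done
None
```

I handed the job in at about 21 s: the tray is flat under the drum, the port faces down, my last image check shows three balls in the tray, and the timer and bottle were not touched; no verdict came back.

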